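Set and hold a spacer gap in the assembly jig

ROBOT

A 7-joint arm with a two-finger parallel gripper is mounted at the origin on the work surface. World frame = base frame: x ahead of the robot, y to its left, z up, the work surface at z = 0. Lengths are in m, angles in rad, forces in N, time in s.
With the tool pointing down it reaches from about 0.4 to 0.85 m from the base axis. Payload 4.5 kg.
Tool frame: the origin (TCP) lies between the finger pads; the fingertips stand 14 mm ahead of it and the grasp point (between the pads) lies 5 mm behind it; z points along the fingers, y is the line along which they close (so a half turn about z gives the same grasp; the last joint's range is limited). The gripper opens to 88 mm and grips with 3 to 60 N. Pads are 18 mm wide; open, the fingers measure 123 mm over their backs; the gripper's body (75 mm by 187 mm) begins 45 mm behind the grasp point.
Start: joints at [1.204, 0.689, -0.195, 1.565, 0.157, 0.902, -0.215], TCP at [0.244, -0.575, 0.253] pointing down, gripper open.
Joint ranges: [-3.01, 3.01], [-0.46, 2.08], [-1.47, 1.51], [0.13, 2.56], [-1, 4.14], [0.04, 2.09], [-2.66, 2.66]. Speed limits (rad/s): [2.57, 2.57, 3.14, 3.14, 3.14, 3.14, 3.14].

INTERFACE

Orientations are given as a rotation vector (axis times angle).
In Python, from workcell import monitor, eyes, ctrl gives the robot as it stands.
- The arm moves only by the tool servo_tool, never from a script. Its argument "increments" is a list that holds one entry, the list of rows, each a list of 6 numbers: the shift along the tool's x, y, z in cm, then the turn, a rotation vector about the tool's x, y, z in degrees. In form: [[[x, y, z, ax, ay, az], ...]]. A call has 1 to 20 rows; each row is the pose to reach, as a shift and turn from the pose commanded when the call began, along the tool's axes at that moment; what a row does not reach only later rows make up. A row lasts 1/8 s, in which the tool goes at most 62.5 mm and 10.7 degrees, less where a joint would pass 70% of its speed; a pose out of reach is approached as far as the arm can. A call with a gripper value outside its range is refused whole. "grip" is the closure in counts, from 0 (fully open) to 255 (shut), set as the call begins (left out, the last holds). The fingers move at their own pace and stop on an object; "squeeze" is the grip in N (left out, the last holds). Time passes only in rows, so rows that repeat a pose let the fingers close. It gives the time, the measured TCP pose, the force, the opening and the grip force at its end, in the units of the state.
- monitor.sense(): the state, without advancing time (a new reading comes with each control period).
- eyes.capture(name): name is "side" or "top"; returns a dict with "pixels" (400x640x3 uint8, red, green, blue), "fx", "fy", "cx", "cy" (pixels), "extrinsics" (4x4, takes a point from world to camera coordinates). Camera axes: x right, y down, z forward; pixel columns grow to the right and rows downward; lengths in m; the calibration is good to about 2 mm. A picture is of the moment at which its call begins. There is no depth.
- ctrl.job_done(): hands the job in; it is judged then, once.
The state is a dict: "time": time; "qpos": joint angles; "joint_velocities": joint speeds; "effort": joint torques, N m; "position": TCP position; "tool_rot": TCP orientation; "force": force on the tool from outside, world axes, zero at the start; "wrist_torque": the same for the moment, N m; "finger_gap": finger opening in m; "finger_force": force on a finger pad.
Only numpy, scipy, OpenCV 4.12 (cv2) and the standard library are available. Lean on these libraries where they do the work, as an engineer would, in place of code of your own. Each camera call takes 0.05 s, during which the arm holds its last target. There are 200 camera calls.

TASK

Two wooden blanks lie on the plywood jig, each a little short of its aluminium stop bar. Stand the orange spacer on its foot in the gap that is wide enough for it (centred on that blank, without shifting the other blank), let go of it, then push that blank towards the stop with the fingers so that blank, spacer and stop sit tight and flush against one another. Finish while still holding the blank pressed there, firmly but without forcing it, and leave the tin, tape measure and hammer where they are.

Things in the scene. Friction and masses are not known exactly. Their poses are not given: they have to be found in the camera images.
- jig: Fixed plywood jig board, 230 x 290 x 18 mm, flat on the bench; its top face is 18 mm above the origin. Origin on the bench level; the board reaches from x = -135 to +95 mm and y = -145 to +145 mm in its own frame. Own +x points towards the stop bar, y runs along the bar. Two bays are centred near y = +70 and y = -70 mm, with a 6 mm high, 12 mm wide dark strip between them at y = 0 (x = -60 to +30 mm).
- stop: Fixed aluminium stop bar on the jig's far edge, 20 mm thick (x) x 280 mm long (y) x 25 mm high, serving both bays. Origin: centre of its underside, on the jig's top face, 60 mm from the jig's origin along the jig's +x. Axes as the jig's; its face towards the blanks is at its own x = -10 mm.
- short_blank: Loose hardwood blank, 70 mm (x) x 80 mm (y) x 25 mm high, about 110 g, lying on the jig in one of the two bays (which one varies). Origin: centre of its underside. Own +x points to the stop; the face that looks at the stop is at x = +35 mm, the near face at x = -35 mm.
- long_blank: Loose hardwood blank of the same wood, 100 mm (x) x 80 mm (y) x 25 mm high, about 150 g, lying in the other bay. Origin: centre of its underside. Own +x points to the stop; the face that looks at the stop is at x = +50 mm, the near face at x = -50 mm. It must stay where it is.
- spacer: Loose orange plastic spacer, about 90 g, standing on the bench beside the jig on its foot. It is a flat plate 16 mm thick (own x): lower part 80 mm wide (own y) and 40 mm high; above it a narrower grip 44 mm wide, up to 70 mm height. Symmetrical under a half turn. Origin: centre of its underside. Seated in a gap, its 80 mm width runs along the stop and its grip stands 45 mm above the blanks and the stop.
- tin: Red tin with a steel lid, 70 mm diameter, 85 mm high, standing on the bench beside the jig, on the other side from the spacer; origin: centre of its underside. Leave alone.
- tape: Yellow tape measure, 65 x 35 x 60 mm, on the bench; origin: centre of its underside. Leave alone.
- hammer: Hammer, 260 mm long and 26 mm high, lying on the bench beyond the jig; origin on the bench under the middle of its length, own x along the handle, its 90 mm wide head at +x. Leave alone.
There are look-alikes about, which are no part of the job. What is shaped like the short_blank but purple or red is not meant.

How it is judged:
On the way:
1. the spacer stands on the jig board in the wide gap, let go (z of spacer in the frame of jig between 0.0155 and 0.0205 m and angle between spacer's own z axis and vertical below 0.1 rad and y of spacer in the frame of short_blank between -0.015 and 0.015 m and x of spacer in the frame of stop between -0.034 and -0.016 m and x of spacer in the frame of short_blank above 0.04 m and contact force between the fingers and spacer below 0.3 N), for 0.2 s.
At the end, for the whole second after the job is handed in: Spacer upright on the board in the short blank's gap, within 15 mm of its centre line, not touched; fingers press the blank with over 2 N, passed on through spacer to stop (over 2 N); blank and spacer square within 0.04 rad, blank within 2 mm of tight; long blank moved under 6 mm; all still (z of spacer in the frame of jig between 0.0155 and 0.0205 m and angle between spacer's own z axis and vertical below 0.1 rad and y of spacer in the frame of short_blank between -0.015 and 0.015 m and x of spacer in the frame of stop between -0.034 and -0.016 m and x of spacer in the frame of short_blank above 0.04 m and contact force between the fingers and spacer below 0.5 N and contact force between the fingers and short_blank above 2 N and contact force between short_blank and spacer above 2 N and contact force between spacer and stop above 2 N and angle between the x axis of each of short_blank, spacer and the x axis of stop, either way round below 0.04 rad and x of short_blank in the frame of stop above -0.063 m and z of short_blank in the frame of jig below 0.021 m and distance of long_blank from where it was at the start of the episode below 0.006 m and linear speed of each of short_blank, spacer below 0.01 m/s); the arm keeps its last pose, push and grip.
It fails at once if the other (long) blank is shifted by 10 mm or more (distance of long_blank from where it was at the start of the episode above 0.01 m).
It fails at once if the blank is forced: over 70 N on the spacer (contact force between short_blank and spacer above 70 N).
It fails at once if the tin is moved by more than 30 mm (distance of tin from where it was at the start of the episode above 0.03 m).
It fails at once if the tape measure is moved by more than 30 mm (distance of tape from where it was at the start of the episode above 0.03 m).
It fails at once if the hammer is moved by more than 30 mm (distance of hammer from where it was at the start of the episode above 0.03 m).
It also fails if it takes over 58 s, if anything falls off the work surface, if the arm or the gripper's body presses on something with over 40 N, if the wrist force passes 120 N, or if a joint passes its speed limit or range.

## Working session

There is one attempt and no reset: what is moved stays moved. The work goes in short steps, Python scripts to look and compute and a tool call to move; the robot and the scene stay as the last step left them, time stands still between calls to the robot, and variables do not carry over. Pictures are saved under pics/ and viewed, at most 10 in all, crops included, and the job is handed in when it is done.

Besides the shell and the picture viewer there is one more tool, called after "Emit:" as name(argument=value, ...) on one line, values as JSON. servo_tool: Moves the arm, as the interface text tells. Its arguments: {"type":"object","properties":{"increments":{"type":"array","items":{"type":"array","items":{"type":"array","items":{"type":"number"}}}},"grip":{"type":"number"},"squeeze":{"type":"number"}},"required":["increments"]}

```bash
mkdir -p pics; cat > h.py <<'E'
import numpy as np,cv2
from workcell import monitor,eyes,ctrl
def cap(n,f=None):
    c=eyes.capture(n)
    if f: cv2.imwrite('pics/'+f,c['pixels'][:,:,::-1])
    return c
def px2plane(c,uv,z):
    uv=np.atleast_2d(uv).astype(float);E=np.array(c['extrinsics']);R,t=E[:3,:3],E[:3,3];o=-R.T@t
    d=np.c_[(uv[:,0]-c['cx'])/c['fx'],(uv[:,1]-c['cy'])/c['fy'],np.ones(len(uv))]@R
    return o+d*((z-o[2])/d[:,2])[:,None]
def proj(c,P):
    P=np.atleast_2d(P);E=np.array(c['extrinsics']);q=P@E[:3,:3].T+E[:3,3]
    return np.c_[q[:,0]/q[:,2]*c['fx']+c['cx'],q[:,1]/q[:,2]*c['fy']+c['cy']]
E
python3 - <<'E'
from h import *
for n in('top','side'):
    c=cap(n,n+'0.png');E=np.array(c['extrinsics']);print(n,c['fx'],c['cx'],c['cy'],-E[:3,:3].T@E[:3,3],E[2,:3])
s=monitor.sense();print(s['position'],s['tool_rot'],s['force'],s['finger_gap'])
E
```

```text
top 450.36301394816286 325.6718270792849 207.21527943414256 [ 0.5098603  -0.01306717  1.00413465] [ 0.07653678  0.0176242  -0.99691098]
side 493.65858887418017 315.4421815490181 203.4813760765386 [0.24439091 0.75003274 0.94492172] [ 0.26491456 -0.6046829  -0.75111841]
[ 0.24359924 -0.57499525  0.25199996] [-3.07717825e+00 -6.25151182e-01  6.67155845e-04] [ 0.1064626  -0.44319488  0.40169829] 0.08789964011531864
```

View pics/top0.png

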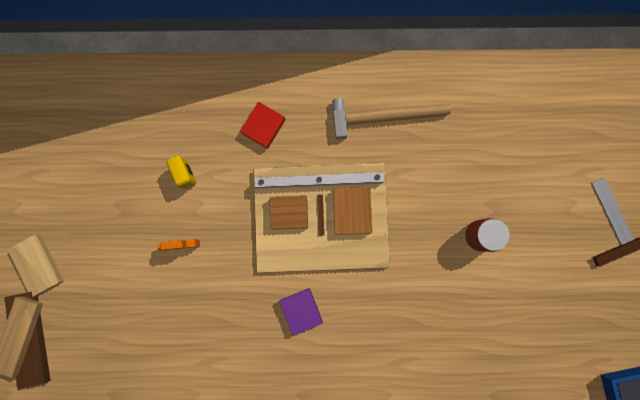

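View pics/side0.png

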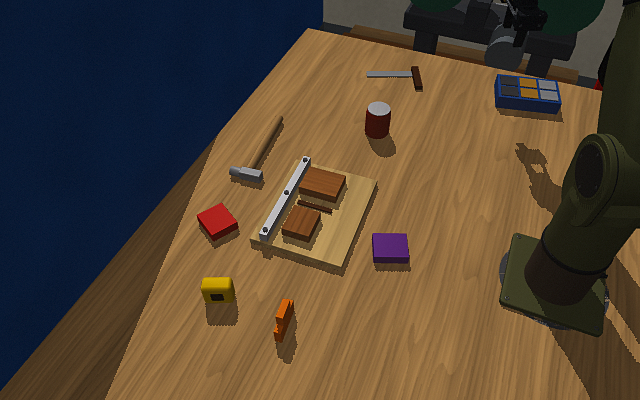

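The top view shows the brown short_blank at (289,213), the long_blank at (352,211), the stop at y≈180 and the spacer at (179,245). The tin is at (488,235), the tape at (181,171) and the hammer at (390,115). Three things could be the short_blank: brown (289,213), purple (301,312) and red (263,125). The brown one fits, because it lies on the jig with the wide gap and the other two are excluded by colour. I'll measure and confirm it in a crop.

```bash
cat > m.py <<'E'
from h import *
def big(m,win):
    k=np.zeros_like(m);x0,y0,x1,y1=win;k[y0:y1,x0:x1]=m[y0:y1,x0:x1]
    cs,_=cv2.findContours(k,cv2.RETR_EXTERNAL,cv2.CHAIN_APPROX_NONE);return max(cs,key=cv2.contourArea)
def rect(c,ct,z,name):
    P=px2plane(c,ct.reshape(-1,2),z)[:,:2];r=cv2.minAreaRect((P*1000).astype(np.float32));print(name,np.round(r[0],1),np.round(r[1],1),round(r[2],2));return r
E
python3 - <<'E'
from m import *
c=cap('top');im=c['pixels'];hsv=cv2.cvtColor(im,cv2.COLOR_RGB2HSV)
for u,v in[(289,213),(352,211),(290,181),(300,260),(179,245),(195,243),(300,195)]:print((u,v),hsv[v,u])
blank=cv2.inRange(hsv,(0,110,40),(14,255,170))
stop=cv2.inRange(hsv,(0,0,120),(180,50,255))
org=cv2.inRange(hsv,(5,215,90),(16,255,255))
rect(c,big(blank,(262,186,314,240)),.043,'short');rect(c,big(blank,(328,180,378,245)),.043,'long')
rect(c,big(stop,(245,165,392,192)),.043,'stop')
ct=big(org,(140,220,215,270));rect(c,ct,.07,'sp@70');rect(c,ct,.04,'sp@40')
jig=np.array([[253,170],[385,164],[389,266],[257,272]]);print(px2plane(c,jig,.018))
b=cv2.resize(im[150:285,140:400],None,fx=3,fy=3,interpolation=cv2.INTER_CUBIC)
b2=b.copy()
for t in[blank,org,stop]:
    cs,_=cv2.findContours(cv2.resize(t[150:285,140:400],None,fx=3,fy=3,interpolation=0),0,1);cv2.drawContours(b2,cs,-1,(0,255,0),1)
cv2.imwrite('pics/crop.png',b2[:,:,::-1])
E
```

```text
(289, 213) [ 14 168 126]
(352, 211) [ 15 171 146]
(290, 181) [  0   7 179]
(300, 260) [ 19 120 196]
(179, 245) [ 15 255 210]
(195, 243) [ 14 242 156]
(300, 195) [ 17 127 156]
short [573.5  84.3] [67.9 79.1] 2.2
long [576.9 -52.4] [98.3 78.1] 2.19
stop [644.   19.3] [ 19.5 278.2] 2.18
sp@70 [505.8 309.9] [14.9 85.7] 5.59
sp@40 [505.7 320.2] [15.4 88.4] 5.59
[[ 0.66878099  0.16536851  0.018     ]
 [ 0.68086754 -0.12676716  0.018     ]
 [ 0.45727732 -0.13283354  0.018     ]
 [ 0.44446762  0.15419569  0.018     ]]
```

View pics/crop.png

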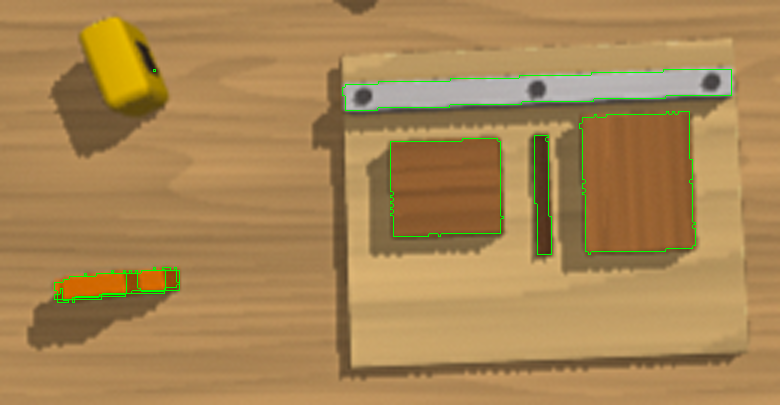

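The crop confirms it: the brown 70×80 block in the left bay, crop (446,188), is the short_blank. Its gap is about 23 mm wide and the masks fit well. The grip top of the spacer is the bright patch at crop (62–127, 272–299).

```bash
cat >> h.py <<'E'
from scipy.spatial.transform import Rotation as Ro
def rel(tgt,yaw,pos=None,rv=None):
    """cm shift in tool axes and deg turn to reach TCP tgt, pointing down, tool x at yaw deg"""
    s=monitor.sense();pos=s['position'] if pos is None else pos;R=Ro.from_rotvec(s['tool_rot'] if rv is None else rv)
    T=Ro.from_euler('z',yaw,degrees=True)*Ro.from_euler('x',180,degrees=True)
    return np.round(R.inv().apply(np.array(tgt)-pos)*100,2),np.round(np.degrees((R.inv()*T).as_rotvec()),2)
E
python3 - <<'E'
from m import *
c=cap('top');hsv=cv2.cvtColor(c['pixels'],cv2.COLOR_RGB2HSV)
t=cv2.inRange(hsv,(5,200,185),(18,255,255))
print(c['pixels'][245,155:202,0])
ct=big(t,(140,220,188,270));r=rect(c,ct,.07,'grip')
rect(c,big(t,(184,220,215,270)),.04,'shoulder')
# check in side view
s=cap('side');hs=cv2.cvtColor(s['pixels'],cv2.COLOR_RGB2HSV);m=cv2.inRange(hs,(5,200,60),(18,255,255));b=cv2.boundingRect(big(m,(255,280,310,360)));print('side bbox',b)
yaw=np.radians(5.6);ux=np.array([np.cos(yaw),np.sin(yaw)]);uy=np.array([-ux[1],ux[0]])
for cen in [np.array(r[0])/1000]:
    P=[np.r_[cen+a*ux+bb*uy,z] for a in(-.008,.008) for bb,z in((-.04,0),(.04,0),(-.04,.04),(.04,.04),(-.022,.07),(.022,.07))]
    q=proj(s,P);print('pred side',q.min(0),q.max(0))
    q=proj(c,P);print('pred top',q.min(0),q.max(0))
print(cv2.boundingRect(big(cv2.inRange(hsv,(5,215,90),(16,255,255)),(140,220,215,270))))
x,y=r[0][0]/1000,r[0][1]/1000
print(rel((.48,-.2,.27),23),rel((x,y,.2),95.6),rel((x,y,.053),95.6))
E
```

```text
[170 167 157 210 212 179 206 211 207 208 207 208 209 209 208 208 209 208
 209 210 209 210 211 210 210 214 217 164 142 144 142 174 210 214 216 214
 216 213 213 219 161 139 137 133 136 164 168]
grip [504.7 328.6] [14.7 48.5] 5.08
shoulder [507.7 295.3] [17.5 12.8] 89.92
side bbox (274, 298, 20, 45)
pred side [271.93703792 298.79392844] [293.64430458 344.02347833]
pred top [155.82027168 238.84656962] [198.88274155 249.99065729]
(158, 240, 42, 10)
(array([ 36.39, -25.33,  -1.75]), array([-0.05,  0.  , -0.04])) (array([ 59.29, -73.03,   5.29]), array([-4.000e-02, -3.000e-02, -7.264e+01])) (array([ 59.29, -73.02,  19.99]), array([-4.000e-02, -3.000e-02, -7.264e+01]))
```

Emit:
servo_tool(increments=[[[18, -12.5, -2, 0, 0, 0], [36, -25, -2, 0, 0, 0], [36, -25, -2, 0, 0, 0], [36, -25, -2, 0, 0, 0], [36, -25, -2, 0, 0, 0], [36, -25, -2, 0, 0, 0], [36, -25, -2, 0, 0, 0], [59.3, -73, 5.3, 0, 0, -72.5], [59.3, -73, 5.3, 0, 0, -72.5], [59.3, -73, 5.3, 0, 0, -72.5], [59.3, -73, 5.3, 0, 0, -72.5], [59.3, -73, 5.3, 0, 0, -72.5], [59.3, -73, 5.3, 0, 0, -72.5], [59.3, -73, 5.3, 0, 0, -72.5], [59.3, -73, 5.3, 0, 0, -72.5], [59.3, -73, 5.3, 0, 0, -72.5], [59.3, -73, 5.3, 0, 0, -72.5], [59.3, -73, 5.3, 0, 0, -72.5]]], grip=90, squeeze=20)

```text
time: 2.5
position: [0.5052, 0.3267, 0.1994]
tool_rot: [2.113, 2.323, -0.003]
force: [-0.2, 0.3, 0.3]
finger_gap: 0.0567
finger_force: 0.0
```

```bash
python3 - <<'E'
from h import *
s=monitor.sense();print(s['time'],s['position'],s['finger_gap'],rel((.505,.327,.053),95.3))
E
```

```text
2.5 [0.50518453 0.32665077 0.19938858] 0.05668833362472731 (array([ 6.000e-02, -1.000e-02,  1.464e+01]), array([-0.02,  0.11,  0.12]))
```

Emit:
servo_tool(increments=[[[0, 0, 6, 0, 0, 0], [0, 0, 11, 0, 0, 0], [0, 0, 14, 0, 0, 0], [0, 0, 14.6, 0, 0, 0], [0, 0, 14.6, 0, 0, 0]]])

```text
time: 3.12
position: [0.5058, 0.3272, 0.0545]
tool_rot: [2.114, 2.323, 0.001]
force: [0.7, 0.4, 0.3]
finger_gap: 0.0572
finger_force: 0.0
```

Emit:
servo_tool(increments=[[[0, 0, 0, 0, 0, 0], [0, 0, 0, 0, 0, 0], [0, 0, 0, 0, 0, 0], [0, 0, 0, 0, 0, 0], [0, 0, 0, 0, 0, 0], [0, 0, 0, 0, 0, 0], [0, 0, 0, 0, 0, 0], [0, 0, 0, 0, 0, 0]]], grip=255)

```text
time: 4.12
position: [0.5051, 0.3281, 0.0539]
tool_rot: [2.113, 2.325, 0.0]
force: [-0.2, 0.1, 3.5]
finger_gap: 0.016
finger_force: 20.0
```

```bash
python3 - <<'E'
from m import *
s=monitor.sense();print(s['time'],s['position'],s['tool_rot'],s['finger_gap'],s['finger_force'],s['force'])
yaw=np.radians(2.2);ux=np.array([np.cos(yaw),np.sin(yaw)]);uy=np.array([-ux[1],ux[0]])
st=np.array([.644,.0193]);t=st-.0215*ux+.0677*uy;print('target',t)
p=np.array(s['position']);print(rel((p[0],p[1],.13),95.3),rel((*t,.13),92.2))
E
```

```text
4.125 [0.50513459 0.32805668 0.05386655] [2.11298681e+00 2.32463763e+00 2.68362604e-04] 0.015955264974411517 19.964049719274044 [-0.17185469  0.05524472  3.48407401]
target [0.61991699 0.08612476]
(array([ 0.  ,  0.  , -7.61]), array([ 0.01, -0.  ,  0.16])) (array([-25.18,   9.13,  -7.61]), array([ 0.01, -0.  ,  3.26]))
```

Emit:
servo_tool(increments=[[[0, 0, -4, 0, 0, 0], [0, 0, -7.6, 0, 0, 0], [0, 0, -7.6, 0, 0, 1], [-5, 1.8, -7.6, 0, 0, 2], [-10, 3.6, -7.6, 0, 0, 3.2], [-15, 5.4, -7.6, 0, 0, 3.2], [-20, 7.2, -7.6, 0, 0, 3.2], [-23.5, 8.6, -7.6, 0, 0, 3.2], [-25.2, 9.1, -7.6, 0, 0, 3.2], [-25.2, 9.1, -7.6, 0, 0, 3.2], [-25.2, 9.1, -7.6, 0, 0, 3.2]]])

```text
time: 5.5
position: [0.6186, 0.0887, 0.1295]
tool_rot: [-2.172, -2.267, -0.001]
force: [-0.3, 1.0, -1.3]
finger_gap: 0.0162
finger_force: 20.0
```

```bash
python3 - <<'E'
from m import *
s=monitor.sense();print(s['time'],s['position'],s['tool_rot'],s['finger_gap'],s['finger_force'],rel((.6199,.0861,.13),92.2))
c=cap('side');c2=cap('top')
a=cv2.resize(c['pixels'][90:290,220:420],None,fx=2.8,fy=2.8,interpolation=2)[:560]
b=cv2.resize(c2['pixels'][150:290,245:300+40],None,fx=2.5,fy=2.5,interpolation=2)
o=np.zeros((560,800,3),np.uint8);o[:,:560]=a;o[:350,562:800]=b[:,:238];cv2.imwrite('pics/hold.png',o[:,:,::-1])
E
```

```text
5.5 [0.61855138 0.08873861 0.12950087] [-2.17191805e+00 -2.26691446e+00 -1.06302649e-03] 0.016216594801368594 19.96311135124415 (array([-0.27,  0.12, -0.05]), array([-0.06, -0.12,  0.25]))
```

View pics/hold.png

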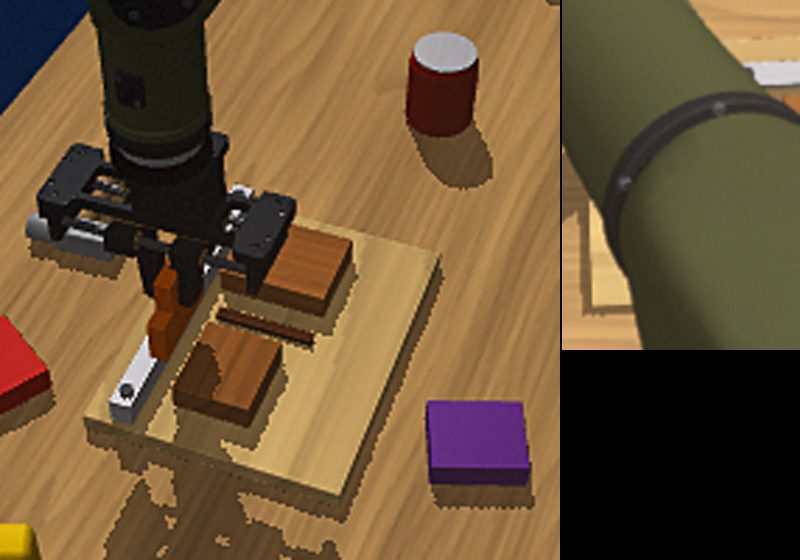

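The spacer is held upright at (170,315) in the crop, over the wide gap. I'll correct, go down to just above the blanks and check.

Emit:
servo_tool(increments=[[[-0.25, 0.12, 1.2, 0, 0, 0.2], [-0.25, 0.12, 2.4, 0, 0, 0.2], [-0.25, 0.12, 2.4, 0, 0, 0.2], [-0.25, 0.12, 2.4, 0, 0, 0.2], [-0.25, 0.12, 2.4, 0, 0, 0.2]]])

```text
time: 6.22
position: [0.6212, 0.0835, 0.1061]
tool_rot: [2.181, 2.261, 0.001]
force: [-0.3, -0.4, -1.2]
finger_gap: 0.0157
finger_force: 20.0
```

```bash
python3 - <<'E'
from m import *
s=monitor.sense();print(s['time'],s['position'],s['force'],rel((.6199,.0861,.072),92.2))
c=cap('side');im=c['pixels'];p=np.array(s['position'])
q=Ro.from_rotvec(s['tool_rot']).as_matrix();ux=q[:,1]*np.sign(q[0,1]);uy=q[:,0]*np.sign(q[1,0]);print(ux,uy)
x0,y0=240,150;k=5
o=cv2.resize(im[y0:y0+110,x0:x0+150],None,fx=k,fy=k,interpolation=2)
def L(P,col):
    w=np.round((proj(c,P)-[x0,y0]+.5)*k).astype(int);cv2.polylines(o,[w],True,col,1)
def box(cen,X,Y,hx,hy,z,col):L([np.r_[cen[:2]+a*hx*X[:2]+b*hy*Y[:2],z] for a,b in((1,1),(1,-1),(-1,-1),(-1,1))],col)
bot=p[2]-.0539
box(p,ux,uy,.008,.04,bot,(0,255,0));box(p,ux,uy,.008,.04,bot+.04,(0,255,0))
y=np.radians(2.2);X=np.array([np.cos(y),np.sin(y)]);Y=np.array([-X[1],X[0]])
box(np.array([.5735,.0843]),X,Y,.035,.04,.043,(255,0,255));box(np.array([.644,.0193]),X,Y,.01,.14,.043,(0,255,255))
cv2.imwrite('pics/near.png',o[:,:,::-1])
E
```

```text
6.225 [0.62121827 0.08350844 0.10605297] [-0.3313303  -0.3520055  -1.24568992] (array([ 0.26, -0.13,  3.41]), array([ 0.04, -0.01, -0.14]))
[9.99351677e-01 3.59950801e-02 7.61696591e-04] [-3.59952194e-02  9.99351948e-01  1.69960677e-04]
```

View pics/near.png

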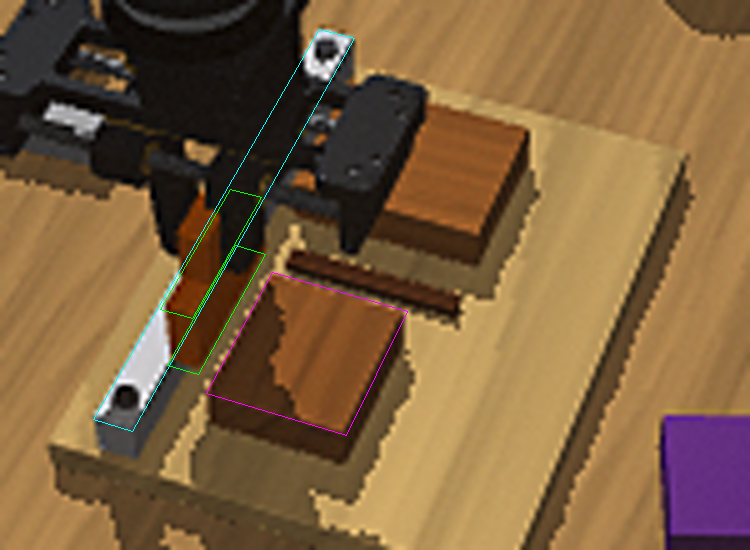

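The projected spacer foot (green), blank and stop outlines match the picture, and the foot is over the gap. I'll undo the small overcorrection before descending.

Emit:
servo_tool(increments=[[[0.26, -0.13, 0, 0, 0, 0], [0.26, -0.13, 0, 0, 0, 0], [0.26, -0.13, 0, 0, 0, 0], [0.26, -0.13, 0, 0, 0, 0], [0.26, -0.13, 0, 0, 0, 0], [0.26, -0.13, 0, 0, 0, 0]]])

```text
time: 7.02
position: [0.6196, 0.0859, 0.1057]
tool_rot: [2.181, 2.261, -0.0]
force: [-0.4, 0.0, -1.6]
finger_gap: 0.016
finger_force: 20.0
```

```bash
python3 - <<'E'
from m import *
s=monitor.sense();print(s['time'],s['position'],s['force'],rel((.6199,.0861,.072),92.2))
E
```

```text
7.025 [0.61956207 0.08591784 0.10569476] [-0.35201895  0.00760179 -1.62761553] (array([0.02, 0.03, 3.37]), array([ 0.  ,  0.  , -0.14]))
```

Good. I'll go down to just short of the board, then on to contact.

Emit:
servo_tool(increments=[[[0, 0.03, 0.8, 0, 0, 0], [0, 0.03, 1.6, 0, 0, 0], [0, 0.03, 2.3, 0, 0, 0], [0, 0.03, 2.8, 0, 0, 0], [0, 0.03, 3.1, 0, 0, 0], [0, 0.03, 3.1, 0, 0, 0], [0, 0.03, 3.1, 0, 0, 0]]])

```text
time: 7.9
position: [0.62, 0.086, 0.0749]
tool_rot: [2.181, 2.261, 0.001]
force: [-0.6, -0.5, -0.0]
finger_gap: 0.0157
finger_force: 20.0
```

Emit:
servo_tool(increments=[[[0, 0, 0.1, 0, 0, 0], [0, 0, 0.2, 0, 0, 0], [0, 0, 0.3, 0, 0, 0], [0, 0, 0.3, 0, 0, 0], [0, 0, 0.3, 0, 0, 0]]])

```text
time: 8.52
position: [0.6199, 0.086, 0.0719]
tool_rot: [2.181, 2.261, 0.0]
force: [-1.0, -0.2, 2.3]
finger_gap: 0.0157
finger_force: 20.0
```

Emit:
servo_tool(increments=[[[0, 0, 0, 0, 0, 0], [0, 0, 0, 0, 0, 0], [0, 0, 0, 0, 0, 0], [0, 0, 0, 0, 0, 0], [0, 0, 0, 0, 0, 0]]], grip=120)

```text
time: 9.15
position: [0.6199, 0.0859, 0.0717]
tool_rot: [2.181, 2.261, -0.0]
force: [-1.1, -0.1, 0.2]
finger_gap: 0.0464
finger_force: 0.0
```

Emit:
servo_tool(increments=[[[0, 0, -2, 0, 0, 0], [0, 0, -5, 0, 0, 0], [0, 0, -10, 0, 0, 0], [0, 0, -13, 0, 0, 0], [0, 0, -13, 0, 0, 0]]])

```text
time: 9.78
position: [0.6217, 0.0867, 0.2058]
tool_rot: [2.179, 2.258, 0.009]
force: [-0.0, -0.8, -0.5]
finger_gap: 0.0467
finger_force: 0.0
```

```bash
python3 - <<'E'
from m import *
s=monitor.sense();print(s['time'],s['position'],s['force'],s['finger_gap'])
y=np.radians(2.2);X=np.array([np.cos(y),np.sin(y)]);Y=np.array([-X[1],X[0]])
b=np.array([.5735,.0843]); near=b-.035*X
# fingers' front edge 9 mm ahead of TCP; stand 20 mm off
t=near-.029*X; print(t, rel((*(near-.06*X),.2),2.2), rel((*t,.042),2.2))
c=cap('side','after.png')
cv2.imwrite('pics/after.png',cv2.resize(c['pixels'][150:260,240:390],None,fx=5,fy=5,interpolation=2)[:,:,::-1])
E
```

```text
9.775 [0.62165925 0.08669929 0.20578523] [-0.02916636 -0.8030315  -0.49055866] 0.04669102639018898
[0.50954717 0.08184318] (array([ -0.09, -14.33,   0.48]), array([ 0.24, -0.37, 89.85])) (array([ -0.11, -11.33,  16.3 ]), array([ 0.24, -0.37, 89.85]))
```

View pics/after.png

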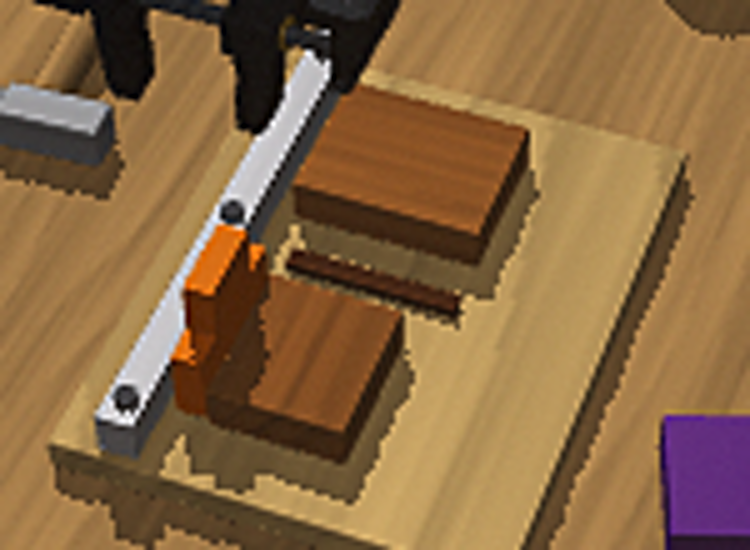

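The spacer stands upright in the wide gap, flush along the stop, at crop (215,320). The blanks haven't moved. Next I'll turn the tool and go behind the short blank.

Emit:
servo_tool(increments=[[[0, -3, 0.3, 0, 0, 10], [0, -6, 0.3, 0, 0, 20], [0, -9, 0.3, 0, 0, 30], [0, -12, 0.3, 0, 0, 40], [0, -14, 0.3, 0, 0, 50], [0, -14, 0.3, 0, 0, 60], [0, -14, 0.3, 0, 0, 70], [0, -14, 0.3, 0, 0, 80], [0, -14, 0.3, 0, 0, 90], [0, -14, 0.3, 0, 0, 90], [0, -14, 0.3, 0, 0, 90], [0, -14, 0.3, 0, 0, 90]]])

```text
time: 11.32
position: [0.4798, 0.0809, 0.1986]
tool_rot: [-3.141, -0.059, 0.001]
force: [-0.2, 0.0, 0.9]
finger_gap: 0.0468
finger_force: 0.0
```

```bash
python3 - <<'E'
from m import *
s=monitor.sense();print(s['time'],s['position'],rel((.5095,.0818,.042),2.2),rel((.5095,.0818,.08),2.2))
E
```

```text
11.325 [0.47978578 0.08085586 0.19856001] (array([ 2.98,  0.02, 15.65]), array([-0.  ,  0.02, -0.04])) (array([ 2.98,  0.02, 11.85]), array([-0.  ,  0.02, -0.04]))
```

Emit:
servo_tool(increments=[[[2, 0, 5, 0, 0, 0], [2, 0, 10, 0, 0, 0], [2, 0, 14, 0, 0, 0], [2, 0, 15.7, 0, 0, 0], [2, 0, 15.7, 0, 0, 0], [2, 0, 15.7, 0, 0, 0]]])

```text
time: 12.08
position: [0.5008, 0.0817, 0.043]
tool_rot: [-3.141, -0.057, -0.003]
force: [-0.5, 0.3, 0.5]
finger_gap: 0.0466
finger_force: 0.0
```

Emit:
servo_tool(increments=[[[0.5, 0, 0, 0, 0, 0], [1, 0, 0, 0, 0, 0], [1.5, 0, 0, 0, 0, 0], [1.9, 0, 0, 0, 0, 0], [2.2, 0, 0, 0, 0, 0], [2.4, 0, 0, 0, 0, 0], [2.6, 0, 0, 0, 0, 0], [2.6, 0, 0, 0, 0, 0], [2.6, 0, 0, 0, 0, 0]]])

```text
time: 13.2
position: [0.5258, 0.0826, 0.0417]
tool_rot: [3.141, 0.057, -0.0]
force: [-0.2, 0.5, 0.4]
finger_gap: 0.0468
finger_force: 0.0
```

Emit:
servo_tool(increments=[[[0.1, 0, 0, 0, 0, 0], [0.2, 0, 0, 0, 0, 0], [0.3, 0, 0, 0, 0, 0], [0.4, 0, 0, 0, 0, 0], [0.5, 0, 0, 0, 0, 0], [0.6, 0, 0, 0, 0, 0], [0.7, 0, 0, 0, 0, 0], [0.8, 0, 0, 0, 0, 0], [0.8, 0, 0, 0, 0, 0], [0.8, 0, 0, 0, 0, 0]]])

```text
time: 14.45
position: [0.5348, 0.0829, 0.0417]
tool_rot: [-3.141, -0.056, -0.003]
force: [-0.6, 0.0, 0.3]
finger_gap: 0.0467
finger_force: 0.4
```

Emit:
servo_tool(increments=[[[0.05, 0, 0, 0, 0, 0], [0.1, 0, 0, 0, 0, 0], [0.15, 0, 0, 0, 0, 0], [0.2, 0, 0, 0, 0, 0], [0.2, 0, 0, 0, 0, 0]]])

```text
time: 15.08
position: [0.5358, 0.0829, 0.0417]
tool_rot: [3.141, 0.057, -0.0]
force: [-1.8, -0.3, 0.0]
finger_gap: 0.0471
finger_force: 0.8
```

Contact is building at about 1.5 N, which is sliding friction or a first touch. I'll go on in small steps.

Emit:
servo_tool(increments=[[[0.05, 0, 0, 0, 0, 0], [0.1, 0, 0, 0, 0, 0], [0.15, 0, 0, 0, 0, 0], [0.2, 0, 0, 0, 0, 0], [0.2, 0, 0, 0, 0, 0]]])

```text
time: 15.7
position: [0.5359, 0.0829, 0.0417]
tool_rot: [3.141, 0.057, -0.006]
force: [-7.0, 0.1, 4.6]
finger_gap: 0.0468
finger_force: 3.1
```

Emit:
servo_tool(increments=[[[0.05, 0, 0, 0, 0, 0], [0.1, 0, 0, 0, 0, 0], [0.15, 0, 0, 0, 0, 0], [0.2, 0, 0, 0, 0, 0], [0.2, 0, 0, 0, 0, 0]]])

```text
time: 16.32
position: [0.536, 0.0829, 0.0417]
tool_rot: [3.14, 0.057, -0.012]
force: [-9.7, 0.5, 7.4]
finger_gap: 0.0466
finger_force: 4.8
```

Emit:
servo_tool(increments=[[[0.1, 0, 0, 0, 0, 0], [0.2, 0, 0, 0, 0, 0], [0.2, 0, 0, 0, 0, 0], [0.2, 0, 0, 0, 0, 0], [0.2, 0, 0, 0, 0, 0], [0.2, 0, 0, 0, 0, 0], [0.2, 0, 0, 0, 0, 0], [0.2, 0, 0, 0, 0, 0]]])

```text
time: 17.32
position: [0.536, 0.0829, 0.0417]
tool_rot: [3.14, 0.058, -0.018]
force: [-12.8, 0.7, 11.2]
finger_gap: 0.0467
finger_force: 6.4
```

```bash
python3 - <<'E'
from m import *
c=cap('side');t=cap('top')
s=monitor.sense();print(s['time'],s['position'],s['force'],s['finger_force'])
o=np.zeros((550,800,3),np.uint8);o[:400,:400]=cv2.resize(c['pixels'][160:260,240:340],(400,400),interpolation=2);o[:400,400:]=cv2.resize(t['pixels'][150:250,245:345],(400,400),interpolation=2)
cv2.imwrite('pics/end.png',o[:400,:,::-1])
E
```

```text
17.425 [0.53601069 0.08287744 0.04165902] [-12.42237334   0.38508183  10.80807853] 6.392359435558319
```

View pics/end.png

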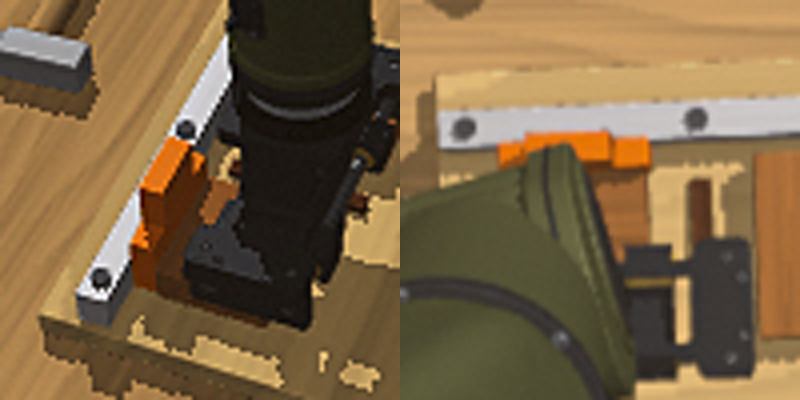

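The blank, spacer and stop look tight and flush, with the orange foot against the bar in both views. The vertical force of 11 N takes up some of the push, so I'll relieve it slightly and push a little more.

Emit:
servo_tool(increments=[[[0.05, 0, -0.03, 0, 0, 0], [0.1, 0, -0.06, 0, 0, 0], [0.15, 0, -0.1, 0, 0, 0], [0.2, 0, -0.1, 0, 0, 0], [0.2, 0, -0.1, 0, 0, 0], [0.2, 0, -0.1, 0, 0, 0], [0.2, 0, -0.1, 0, 0, 0], [0.2, 0, -0.1, 0, 0, 0]]])

```text
time: 18.42
position: [0.5362, 0.0827, 0.0418]
tool_rot: [3.139, 0.059, -0.024]
force: [-13.6, 0.5, 5.5]
finger_gap: 0.0467
finger_force: 7.1
```

Emit:
servo_tool(increments=[[[0, 0, 0, 0, 0, 0], [0, 0, 0, 0, 0, 0], [0, 0, 0, 0, 0, 0], [0, 0, 0, 0, 0, 0], [0, 0, 0, 0, 0, 0], [0, 0, 0, 0, 0, 0]]])

```text
time: 19.18
position: [0.5361, 0.0827, 0.0418]
tool_rot: [3.139, 0.059, -0.024]
force: [-14.6, 0.6, 5.3]
finger_gap: 0.0465
finger_force: 7.1
```

```bash
python3 - <<'E'
from h import *
s=monitor.sense();print(s['time'],s['position'],s['force'])
if -25<s['force'][0]<-9: print(ctrl.job_done())
E
```

```text
19.175 [0.53613558 0.08270832 0.04177106] [-14.60695819   0.64886526   5.26640657]
the job is handed in; nothing more can be done
None
```

I handed the job in at about 19 s: the spacer stands in the short blank's gap, let go, and the fingers hold that blank against spacer and stop with about 14 N; I have no verdict from the judge.

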